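# Slide the beaker sled into the titration bay

## Robot

A 6-joint arm with a two-finger parallel gripper is mounted at the origin on the work surface. World frame = base frame: x ahead of the robot, y to its left, z up, the work surface at z = 0. Lengths are in mm, angles in rad, forces in N, time in s.
With the tool pointing down it reaches from about 350 to 875 mm from the base axis. Payload 4.2 kg.
Tool frame: the origin (TCP) lies at the very end of the fingers, on their centre line; the grasp point (between the pads) lies 19 mm behind it; z points along the fingers, y is the line along which they close (so a half turn about z gives the same grasp; the last joint's range is limited). The gripper opens to 85 mm and grips with 20 to 120 N. Pads are 22 mm wide; open, the fingers measure 114 mm over their backs; the gripper's body (76 mm by 85 mm) begins 54 mm behind the grasp point. The pads swing forward as they close: fully open they stand 13 mm farther back than shut.
Start: joints at [-1.077, 0.385, 0.008, 0, -1.194, -0.259], TCP at [145.423, -607.825, 231.312] pointing down, gripper open.
Joint ranges: [-3.14, 3.14], [-1.21, 2.06], [-1.07, 1.41], [-3.16, 2.05], [-2.99, -0.16], [-3.1, 3.1]. Speed limits (rad/s): [2.79, 2.79, 3.14, 3.14, 3.14, 3.14].

## Interface

Orientations are given as a unit quaternion [x, y, z, w].
In Python, from bench import arm gives the robot as it stands.
- The arm moves only by the tool servo_tool, never from a script. Its argument "rows" is a list that holds one entry, the list of rows, each a list of 7 numbers: the finger opening in mm, from 0 to 85.4, then the shift along the tool's x, y, z in mm, then the turn, a rotation vector about the tool's x, y, z in rad. A call has 1 to 10 rows; each row is the pose to reach, as a shift and turn from the pose commanded when the call began, along the tool's axes at that moment; what a row does not reach only later rows make up. A row lasts 1/8 s, in which the tool goes at most 62.5 mm and 10.7 degrees, less where a joint would pass 70% of its speed; a pose out of reach is approached as far as the arm can. A call with a gripper value outside its range is refused whole. The fingers move at their own pace and stop on an object; the grip force is fixed at half the most. Time passes only in rows, so rows that repeat a pose let the fingers close. It gives the time, the measured TCP pose, the force, the opening and the grip force at its end, in the units of the state.
- arm.read_state(): the state, without advancing time (a new reading comes with each control period).
- arm.get_image(name): name is "scene" or "side" or "wrist"; returns the picture (480x640x3 uint8, red, green, blue); there is no depth.
- arm.camera_params(name): a dict with "intrinsics" (3x3 intrinsics, pixels), "D" ([k1, k2, p1, p2, k3] as OpenCV has them; the pictures are not rectified), "R" (3x3) and "t" (3): a world point X has camera coordinates R X + t. Camera axes: x right, y down, z forward; pixel columns grow to the right and rows downward; lengths in mm; the calibration is good to about 2 mm. A picture is of the moment at which its call begins: read the wrist's pose just before it. camera_params takes no time and is no camera call; for the wrist camera it gives the pose at the moment of the call.
- arm.job_done(): hands the job in; it is judged then, once.
The state is a dict: "clock": time; "joints": joint angles; "joint_vel": joint speeds; "joint_efforts": joint torques, N m; "position": TCP position; "ee_rot": TCP orientation; "contact_force": force on the tool from outside, world axes, zero at the start; "wrist_torque": the same for the moment, N m; "gripper_width": finger opening in mm; "grasp_force": force on a finger pad.
Only numpy, scipy, OpenCV 4.12 (cv2) and the standard library are available. Lean on these libraries where they do the work, as an engineer would, in place of code of your own. Each camera call takes 0.05 s, during which the arm holds its last target. There are 200 camera calls.

## Task

Slide the sample sled that carries the low beaker into the bay of the titration stand from its open front, under the overhanging head, all the way back to the stop so that the beaker stands beneath the electrode, and let go of it there, flat on the bench. Leave the other sled, with the tall measuring cylinder, where it is.

Things in the scene. Friction and masses are not known exactly. Their poses are not given: they have to be found in the camera images.
- sled_tab (a point): Centre, 50 mm up, of the grip tab of the loose beaker sled; axes are the sled's: x forward from tab to beaker, z up. Tab: upright grey blade, 30 mm long (x), 16 mm thick (y; pinch across it from above), top 90 mm above the bench. Sled, about 0.4 kg: grey slab 175 mm long, 70 mm wide, 10 mm thick, lying on the bench, from 20 mm behind the tab's centre to 155 mm ahead.
- beaker (a point): Centre, 43 mm above the bench, of the low empty glass beaker fixed on the beaker sled, 110 mm ahead (+x) of the tab's centre and 45 mm behind the sled's front edge; axes as the sled's. 60 mm across, rim 76 mm above the bench.
- bay_seat (a point): Bench point in the fixed white stand's bay, below the electrode, where the beaker's centre belongs; x points into the bay. Bay: floor bare bench, 90 mm wide between guides 25 mm high, flared mouth 86 mm before this point, stop 47 mm beyond it (150 mm wide, 50 high). Head 60 (x) by 80 mm over this point: electrode tip 92 mm up, underside 102, cap top 197; column 95 mm beyond, 275 high.
- cylinder_sled: The other loose sled: same slab and tab, but a glass measuring cylinder (38 mm across, top 166 mm up) in place of the beaker; leave it alone. Origin on the bench under the cylinder, x forward, tab 110 mm behind. It lies across the robot's centre line from the beaker sled. Bystanders: brown bottle 170 mm high, low white dish, about 0.4 m left and right of the centre line, beyond the sleds.
There are look-alikes about, which are no part of the job. Leave any yellow look-alike of the part that bears sled_tab alone.

How it is judged (in metres and radians):
At the end, for the whole second after the job is handed in: The beaker sled lies flat on the bench in the bay, tab towards the open front, in line with the bay within 12 degrees, the beaker's centre within 16 mm (horizontally) of the point below the electrode (horizontal distance between beaker and bay_seat below 0.016 m and z of beaker in the frame of bay_seat below 0.048 m and x of sled_tab in the frame of bay_seat below -0.08 m and angle between the x axis of beaker and the x axis of bay_seat, either way round below 0.22 rad and angle between beaker's own z axis and vertical below 0.06 rad); the robot touches nothing.
It fails at once if the sled with the measuring cylinder is moved more than 20 mm or tipped over (distance of cylinder_sled from where it was at the start of the episode above 0.02 m or angle between cylinder_sled's own z axis and vertical above 0.3 rad).
It also fails if it takes over 48 s, if anything falls off the work surface, if the arm or the gripper's body presses on something with over 40 N, if the wrist force passes 120 N, or if a joint passes its speed limit or range.

## Working session

There is one attempt and no reset: what is moved stays moved. The work goes in short steps, Python scripts to look and compute and a tool call to move; the robot and the scene stay as the last step left them, time stands still between calls to the robot, and variables do not carry over. Pictures are saved under pics/ and viewed, at most 10 in all, crops included, and the job is handed in when it is done.

Besides the shell and the picture viewer there is one more tool, called after "Emit:" as a command line: name --argument value ..., lists and objects as JSON in quotes. servo_tool: Moves the arm, as the interface text tells. Its arguments: {"type":"object","properties":{"rows":{"type":"array"}},"required":["rows"]}

```bash
mkdir -p pics; python3 - <<'E'
from bench import arm
import cv2,numpy as np
for n in ("scene","side"):
    im=arm.get_image(n); cv2.imwrite(f"pics/{n}0.png",im[:,:,::-1])
    p=arm.camera_params(n); print(n,p["intrinsics"],p["D"],(-np.array(p["R"]).T@np.array(p["t"])).round(),np.array(p["R"])[2].round(2))
s=arm.read_state();print(s["clock"],s["position"],s["ee_rot"],s["gripper_width"])
E
```

```text
scene [[616.37413832   0.         317.05143011]
 [  0.         616.37413832 228.15518365]
 [  0.           0.           1.        ]] [-0.07541461  0.          0.          0.          0.        ] [1128. -400.  990.] [-0.53  0.27 -0.8 ]
side [[526.60065266   0.         327.04957101]
 [  0.         526.60065266 236.56661876]
 [  0.           0.           1.        ]] [0.04792977 0.         0.         0.         0.        ] [ 454. -848.  611.] [ 0.05  0.82 -0.57]
0.1 [ 145.28915125 -607.33859974  230.34134571] [-1.17036920e-01  9.93127078e-01  9.66497880e-04 -1.80999426e-04] 85.49414854322187
```

View pics/scene0.png

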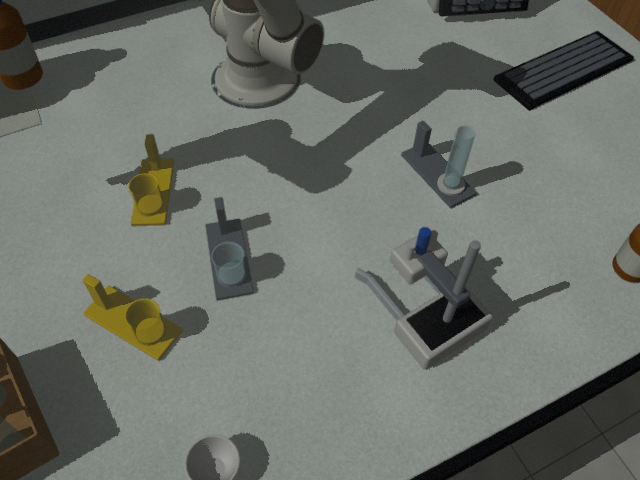

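View pics/side0.png

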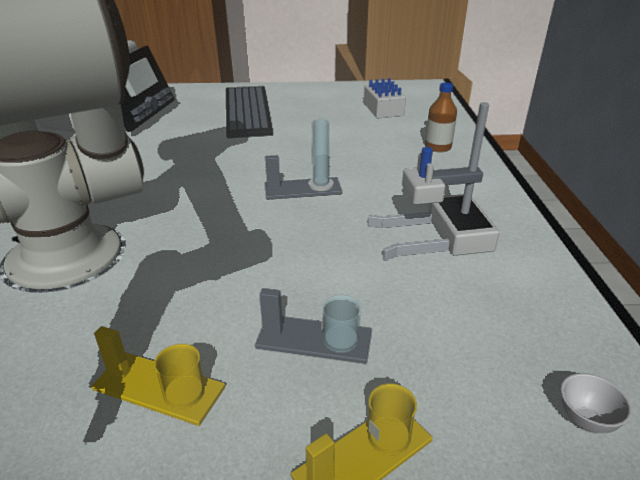

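Candidates for the beaker sled:
- Grey sled: tab at scene (221,215), beaker at (229,262).
- Yellow look-alikes: (150,190) and (140,320).
- Grey cylinder sled: (440,165).

I choose the grey one with the beaker. The bay mouth faces the robot, with guides at side (370,221) and (385,252). I'll check this in a close crop.

```bash
cat > h.py <<'E'
import cv2,numpy as np
def ray(p,uv):
    n=cv2.undistortPoints(np.array([[uv]],float),np.array(p["intrinsics"]),np.array(p["D"]))[0,0]
    R=np.array(p["R"]);t=np.array(p["t"])
    return -R.T@t, R.T@np.array([n[0],n[1],1])
def onz(p,uv,z):
    c,d=ray(p,uv);return c+d*(z-c[2])/d[2]
def tri(p1,u1,p2,u2):
    c1,d1=ray(p1,u1);c2,d2=ray(p2,u2)
    s=np.linalg.lstsq(np.stack([d1,-d2],1),c2-c1,rcond=None)[0]
    a,b=c1+s[0]*d1,c2+s[1]*d2
    return (a+b)/2,np.linalg.norm(a-b)
def proj(p,X):
    R=np.array(p["R"]);return cv2.projectPoints(np.array(X,float).reshape(-1,3),cv2.Rodrigues(R)[0],np.array(p["t"],float),np.array(p["intrinsics"]),np.array(p["D"]))[0][:,0]
E
python3 - <<'E'
import cv2,numpy as np
a=cv2.imread("pics/scene0.png");b=cv2.imread("pics/side0.png")
f=lambda i,x,y,w,h:cv2.resize(i[y:y+h,x:x+w],(400,300),interpolation=cv2.INTER_CUBIC)
cv2.imwrite("pics/crop0.png",np.vstack([np.hstack([f(a,160,190,160,120),f(b,240,270,160,120)]),np.hstack([f(a,350,220,200,150),f(b,350,90,240,180)])]))
E
```

```text
(no output)
```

View pics/crop0.png

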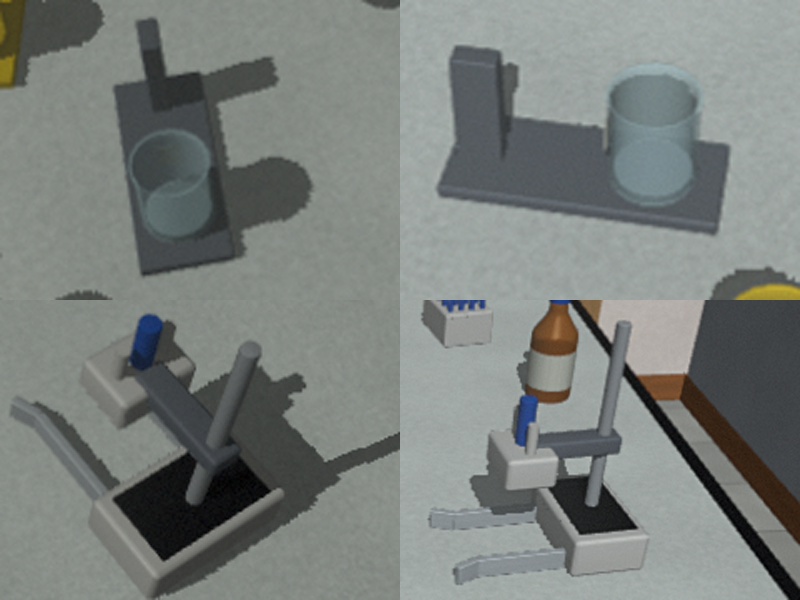

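```bash
python3 - <<'E'
from bench import arm
from h import *
A=arm.camera_params("scene");B=arm.camera_params("side")
for n,u,v in [("tabtop",(219.4,203.6),(270.4,290.8)),("rim",(227.6,255.2),(341.6,303.2)),("cap",(425,231),(426.8,149.4)),("col",(475,245),(484.4,104.4)),("FR",(252.4,292),(371.2,328.4)),("FL",(216.8,297.2),(366.4,358.8)),("BL",(206,224.8),(256,345.2))]:
    X,e=tri(A,u,B,v);print(n,X.round(1),e.round(1))
t,_=tri(A,(219.4,203.6),B,(270.4,290.8));r,_=tri(A,(227.6,255.2),B,(341.6,303.2));print("yaw tab-rim",np.arctan2(*(r-t)[1::-1]),np.linalg.norm((r-t)[:2]))
for u in [(206,224.8),(240,219.6),(252.4,292),(216.8,297.2)]:print(onz(A,u,10).round(1))
print("cap z197",onz(A,(425,231),197).round(1),onz(B,(426.8,149.4),197).round(1))
print("col z275",onz(A,(475,245),275).round(1),onz(B,(484.4,104.4),275).round(1))
print("stop",[onz(A,u,50).round(1) for u in [(396,327),(426,362),(491.5,316)]])
print("guide near side",[onz(B,(350+x/1.667,90+(y-300)/1.667),25).round(1) for x,y in [(90,560),(165,552),(82,519),(130,515)]])
E
```

```text
tabtop [ 405.3 -236.    90.3] 0.6
rim [ 512.6 -262.1   81.5] 3.4
cap [686.6  20.5 195.6] 2.2
col [781.9  31.2 273.2] 1.2
FR [ 561.7 -241.2    8.8] 0.9
FL [ 545.5 -305.    10.6] 2.9
BL [ 378.6 -264.8    7. ] 2.7
yaw tab-rim -0.23845715075481658 110.41240181420065
[ 379.4 -264.4   10. ]
[ 396.8 -198.7   10. ]
[ 562.  -241.1   10. ]
[ 543.8 -304.    10. ]
cap z197 [686.3  20.6 197. ] [686.2  15.6 197. ]
col z275 [782.2  30.6 275. ] [780.2  25.3 275. ]
stop [array([755.5, -54.7,  50. ]), array([833.1, -42.9,  50. ]), array([810.9, 105.4,  50. ])]
guide near side [array([649.3, -42.6,  25. ]), array([738.6, -31.4,  25. ]), array([654.8,  43.1,  25. ]), array([715.2,  48.8,  25. ])]
```

The crop confirms it: a grey slab with an upright grey tab, top at scene (219,204), and a low beaker with its rim at (228,255). In the stand crop the cap top is at (425,231), the column top at (475,245), and the guides flare towards the robot. The sizes agree: tab top at z = 90, tab–beaker distance 110, cap–column distance 96.

Emit:
servo_tool --rows '[[[60,-339,301,0,0,0,0.473],[60,-339,301,0,0,0,0.473],[60,-339,301,0,0,0,0.473],[60,-339,301,0,0,0,0.473],[60,-339,301,0,0,0,0.473],[60,-339,301,0,0,0,0.473],[60,-339,301,0,0,0,0.473],[60,-339,301,0,0,0,0.473],[60,-339,301,0,0,0,0.473]]]'

```text
clock: 1.23
position: [405.6, -234.9, 231.0]
ee_rot: [0.117, 0.993, 0.0, -0.0]
contact_force: [-0.0, -0.9, 0.1]
gripper_width: 59.9
grasp_force: 0.0
```

```bash
python3 - <<'E'
from bench import arm
from h import *
from scipy.spatial.transform import Rotation as Ro
p=arm.camera_params("wrist");im=arm.get_image("wrist"); cv2.imwrite("pics/w1.png",im[:,:,::-1])
s=arm.read_state();print(s["clock"],s["position"],Ro.from_quat(s["ee_rot"]).as_matrix().round(3),s["joints"])
u=np.radians(0);f=np.array([np.cos(-.238),np.sin(-.238),0]);l=np.array([-f[1],f[0],0])
c=np.array([405.3,-236,90])
print(proj(p,[c]+[c+a*f*15+b*l*8 for a in(-1,1) for b in(-1,1)]).round())
np.save("w1p.npy",p,allow_pickle=True)
E
```

```text
1.275 [ 405.04907364 -235.7059069   231.00476031] [[-0.972  0.234 -0.001]
 [ 0.234  0.972  0.   ]
 [ 0.001  0.    -1.   ]] [-1.79129209e-01  1.16665559e-01 -3.58418633e-01 -1.29474734e-04
 -1.09661435e+00 -1.62817898e+00]
[[312. 220.]
 [300. 199.]
 [323. 199.]
 [300. 241.]
 [323. 241.]]
```

View pics/w1.png

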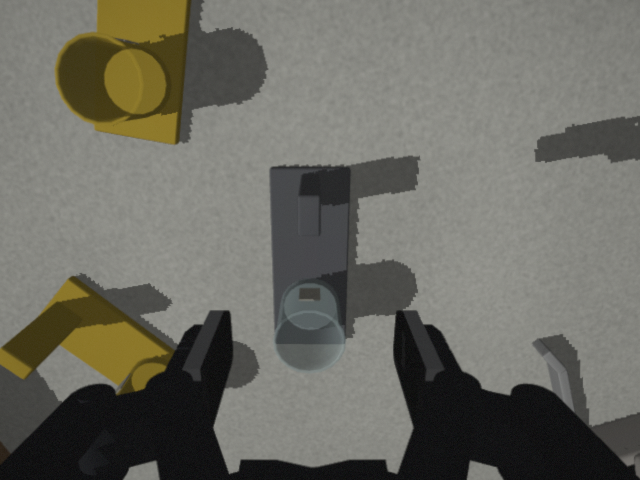

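The wrist view shows the tab top centred at (309,215), against a predicted (312,220). That is about 3 mm further back and 2 mm to the right, so I can descend and grip. I also measure the cylinder sled for clearance.

Emit:
servo_tool --rows '[[[60,3,-2,60,0,0,0],[60,3,-2,120,0,0,0],[60,3,-2,160,0,0,0],[60,3,-2,180,0,0,0],[60,3,-2,180,0,0,0],[0,3,-2,180,0,0,0],[0,3,-2,180,0,0,0],[0,3,-2,180,0,0,0],[0,3,-2,180,0,0,0]]]'

```text
clock: 2.4
position: [402.3, -237.6, 52.4]
ee_rot: [0.118, 0.993, -0.0, 0.001]
contact_force: [0.1, 1.4, 6.7]
gripper_width: 15.6
grasp_force: 61.7
```

```bash
python3 - <<'E'
from bench import arm
from h import *
A=arm.camera_params("scene");B=arm.camera_params("side")
print([onz(A,u,10).round() for u in [(402,156),(455,206),(475,192)]],[onz(B,u,10).round() for u in [(266,196),(341,192),(340,179)]])
s=arm.read_state();print(s["position"],s["gripper_width"],s["grasp_force"],s["contact_force"],s["ee_rot"])
E
```

```text
[array([388., 183.,  10.]), array([555., 210.,  10.]), array([542., 269.,  10.])] [array([378., 186.,  10.]), array([548., 195.,  10.]), array([551., 257.,  10.])]
[ 402.3378192  -237.61346508   52.36792967] 15.565093699941222 61.689244508743286 [0.13324613 1.39544743 6.71317402] [ 1.18373789e-01  9.92968677e-01 -2.66808585e-04  8.84203888e-04]
```

Gripped: opening 15.6 mm, 62 N on the pad. The cylinder sled lies at y ≥ 183, which is clear of the path. Next I drag the sled to a staging pose in line with the bay.

Emit:
servo_tool --rows '[[[0,5,27,0,0,0,-0.046],[0,9,54,0,0,0,-0.092],[0,13,81,0,0,0,-0.139],[0,18,108,0,0,0,-0.185],[0,22,135,0,0,0,-0.231],[0,27,162,0,0,0,-0.277],[0,31,190,0,0,0,-0.324],[0,36,217,0,0,0,-0.37],[0,36,217,0,0,0,-0.37],[0,36,217,0,0,0,-0.37]]]'

```text
clock: 3.65
position: [419.6, -16.6, 52.5]
ee_rot: [-0.067, 0.998, 0.001, 0.002]
contact_force: [0.3, 5.0, 3.4]
gripper_width: 15.4
grasp_force: 61.4
```

```bash
python3 - <<'E'
from bench import arm
from h import *
from scipy.spatial.transform import Rotation as Ro
s=arm.read_state();print(s["clock"],s["position"],s["gripper_width"],s["grasp_force"],s["contact_force"],Ro.from_quat(s["ee_rot"]).as_matrix().round(3))
a=arm.get_image("scene")[:,:,::-1];b=arm.get_image("side")[:,:,::-1]
f=lambda i,x,y,w,h:cv2.resize(i[y:y+h,x:x+w],(400,600),interpolation=cv2.INTER_CUBIC)
cv2.imwrite("pics/s2.png",a);cv2.imwrite("pics/d2.png",b)
cv2.imwrite("pics/c2.png",np.hstack([cv2.resize(a[160:400,280:520],(400,400)),cv2.resize(b[90:330,230:530],(400,400))]))
E
```

```text
3.65 [419.60022047 -16.59358526  52.45671091] 15.383462623598975 61.431092619895935 [0.30972488 4.95493283 3.44403808] [[-0.991 -0.133  0.004]
 [-0.133  0.991  0.002]
 [-0.004  0.001 -1.   ]]
```

View pics/c2.png

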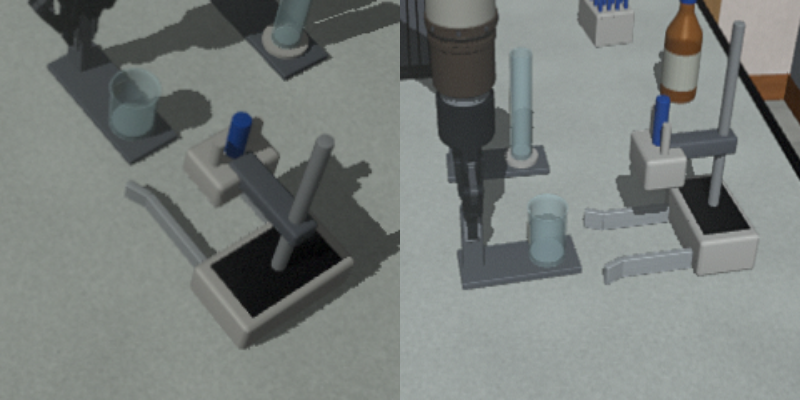

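```bash
python3 - <<'E'
from bench import arm
from h import *
A=arm.camera_params("scene");B=arm.camera_params("side")
c=np.array([419.6,-16.6]);f=np.array([.9914,.133]);l=np.array([-f[1],f[0]])
def pr(n,p,u,z):
    X=onz(p,u,z);d=X[:2]-c;print(n,X.round(),"fwd",(d@f).round(1),"lat",(d@l).round(1))
for n,u in [("FR",(365,251)),("FL",(359,234))]:pr("side "+n,B,u,10)
for n,u in [("FR",(358,255)),("FL",(386,238.6))]:pr("scene "+n,A,u,10)
for u in [(404,249),(449,240.6)]:pr("side nearguide",B,u,25)
for u in [(384,217.8),(429,214.8)]:pr("side farguide",B,u,25)
for u in [(371,274),(408,317)]:pr("scene nearguide",A,u,25)
print("seat")
for X in ([686.5,18],[781.5,28.5]):
    d=np.array(X)-c;print((d@f).round(1),(d@l).round(1))
E
python3 - <<'E'
import cv2,numpy as np
a=cv2.imread("pics/s2.png");b=cv2.imread("pics/d2.png")
cv2.imwrite("pics/c3.png",np.hstack([cv2.resize(a[220:340,340:460],(400,400),interpolation=2),cv2.resize(b[180:280,350:450],(400,400),interpolation=2)]))
E
```

```text
side FR [576. -34.  10.] fwd 153.0 lat -38.5
side FL [571.  24.  10.] fwd 155.5 lat 20.0
scene FR [575. -27.  10.] fwd 152.2 lat -31.1
scene FL [564.  41.  10.] fwd 151.2 lat 37.6
side nearguide [648. -52.  25.] fwd 221.3 lat -65.7
side nearguide [739. -30.  25.] fwd 315.0 lat -55.3
side farguide [626.  58.  25.] fwd 214.4 lat 46.7
side farguide [721.  65.  25.] fwd 309.4 lat 40.4
scene nearguide [631. -31.  25.] fwd 207.4 lat -42.8
scene nearguide [738. -16.  25.] fwd 315.7 lat -42.1
seat
269.2 -1.2
364.8 -3.4
```

View pics/c3.png

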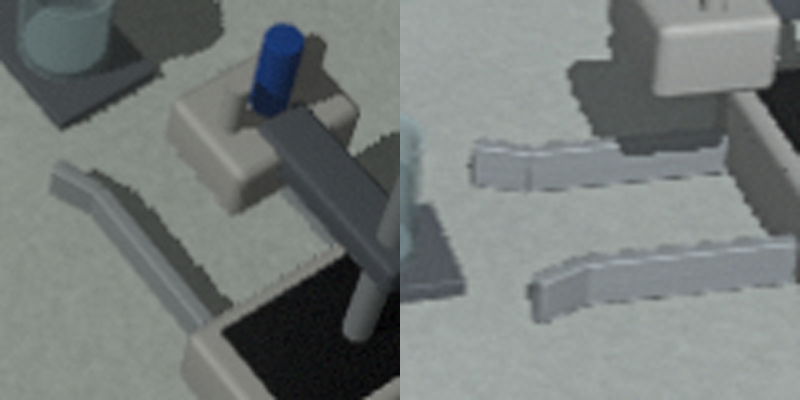

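```bash
python3 - <<'E'
from bench import arm
from h import *
A=arm.camera_params("scene");B=arm.camera_params("side")
c=np.array([419.6,-16.6]);f=np.array([.9914,.133]);l=np.array([-f[1],f[0]])
def pr(n,p,u,z):
    X=onz(p,u,z);d=X[:2]-c;print(n,X.round(),"fwd",(d@f).round(1),"lat",(d@l).round(1))
for u in [(396.3,245.5),(448.7,239.5)]:pr("side near in top",B,u,25)
for u in [(382.5,227.5),(431,222.5)]:pr("side far in bottom",B,u,0)
for u in [(370.9,276.5),(403.3,317)]:pr("scene near in top",A,u,25)
for n,u in [("FR",(366.2,251.3)),("FL",(359.5,231))]:pr("side "+n,B,u,10)
for n,u in [("FR",(359.2,256.5)),("FL",(387.4,241.3))]:pr("scene "+n,A,u,10)
E
```

```text
side near in top [635. -40.  25.] fwd 210.4 lat -52.1
side near in top [739. -26.  25.] fwd 315.8 lat -51.7
side far in bottom [625.  60.   0.] fwd 213.4 lat 48.4
side far in bottom [730.  73.   0.] fwd 319.4 lat 47.7
scene near in top [635. -34.  25.] fwd 211.6 lat -46.3
scene near in top [734. -24.  25.] fwd 311.0 lat -49.0
side FR [579. -36.  10.] fwd 155.1 lat -39.9
side FL [573.  35.  10.] fwd 159.1 lat 30.3
scene FR [579. -27.  10.] fwd 156.2 lat -31.2
scene FL [571.  40.  10.] fwd 157.9 lat 35.9
```

The bay axis (guides at lateral −50 and +48, parallel to the travel) and the sled (front corners about −35 and +33) agree within about 2 mm. I slide straight in.

Emit:
servo_tool --rows '[[[0,-20,0,0,0,0,0],[0,-40,0,0,0,0,0],[0,-60,0,0,0,0,0],[0,-80,0,0,0,0,0],[0,-100,0,0,0,0,0],[0,-115,0,0,0,0,0],[0,-130,0,0,0,0,0],[0,-140,0,0,0,0,0],[0,-145,0,0,0,0,0],[0,-145,0,0,0,0,0]]]'

```text
clock: 5.0
position: [557.7, -0.6, 52.2]
ee_rot: [-0.065, 0.998, -0.001, -0.005]
contact_force: [-9.3, -2.1, 14.1]
gripper_width: 14.9
grasp_force: 62.8
```

Emit:
servo_tool --rows '[[[0,-3,0,0,0,0,0],[0,-6,0,0,0,0,0],[0,-9,0,0,0,0,0],[0,-9,0,0,0,0,0]]]'

```text
clock: 5.5
position: [566.3, 0.5, 52.2]
ee_rot: [-0.065, 0.998, -0.001, -0.005]
contact_force: [-10.0, -1.2, 13.9]
gripper_width: 15.7
grasp_force: 62.7
```

Emit:
servo_tool --rows '[[[0,-2,0,0,0,0,0],[0,-4,0,0,0,0,0],[0,-6,0,0,0,0,0],[0,-6,0,0,0,0,0]]]'

```text
clock: 6.0
position: [572.0, 1.3, 52.2]
ee_rot: [-0.065, 0.998, -0.001, -0.005]
contact_force: [-10.3, -1.3, 13.3]
gripper_width: 15.0
grasp_force: 62.8
```

Emit:
servo_tool --rows '[[[0,-2,0,0,0,0,0],[0,-4,0,0,0,0,0],[0,-4,0,0,0,0,0]]]'

```text
clock: 6.38
position: [576.1, 1.8, 52.2]
ee_rot: [-0.065, 0.998, -0.001, -0.005]
contact_force: [-10.1, -1.2, 13.8]
gripper_width: 15.5
grasp_force: 62.8
```

```bash
python3 - <<'E'
from bench import arm
from h import *
s=arm.read_state();print(s["position"],s["contact_force"])
a=arm.get_image("scene")[:,:,::-1];b=arm.get_image("side")[:,:,::-1]
cv2.imwrite("pics/c4.png",np.hstack([cv2.resize(a[200:350,320:470],(400,400),interpolation=2),cv2.resize(b[120:270,330:480],(400,400),interpolation=2)]))
E
```

```text
[576.06656578   1.84296356  52.20872049] [-10.1134838   -1.17179095  13.78032713]
```

View pics/c4.png

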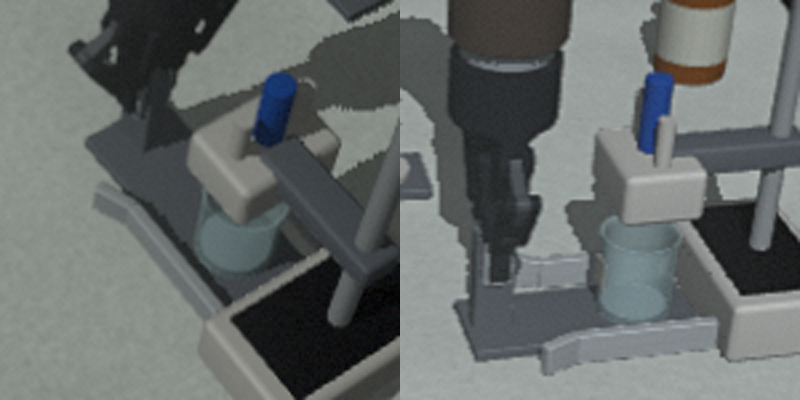

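The picture shows the sled in the bay with the beaker under the head. No stop contact yet: the force is a steady 10 N. I continue in small steps.

Emit:
servo_tool --rows '[[[0,-2,0,0,0,0,0],[0,-3,0,0,0,0,0],[0,-3,0,0,0,0,0]]]'

```text
clock: 6.85
position: [578.8, 2.2, 52.2]
ee_rot: [-0.065, 0.998, -0.001, -0.005]
contact_force: [-10.9, -1.9, 15.2]
gripper_width: 15.2
grasp_force: 62.8
```

Emit:
servo_tool --rows '[[[0,-2,0,0,0,0,0],[0,-3,0,0,0,0,0],[0,-3,0,0,0,0,0]]]'

```text
clock: 7.22
position: [578.8, 2.2, 52.2]
ee_rot: [-0.065, 0.998, -0.001, -0.008]
contact_force: [-18.7, -0.3, 19.8]
gripper_width: 15.6
grasp_force: 63.7
```

Emit:
servo_tool --rows '[[[0,-2,0,0,0,0,0],[0,-3,0,0,0,0,0],[0,-3,0,0,0,0,0]]]'

```text
clock: 7.6
position: [578.8, 2.2, 52.2]
ee_rot: [-0.065, 0.998, -0.001, -0.011]
contact_force: [-25.2, -0.1, 24.8]
gripper_width: 15.2
grasp_force: 64.5
```

Stop reached: the position holds at 578.8 while the force rises, and the travel of 160 matches the expected 161. I relieve the load, open and rise.

Emit:
servo_tool --rows '[[[0,5,0,0,0,0,0],[0,5,0,0,0,0,0],[45,5,0,0,0,0,0],[45,5,0,0,0,0,0],[45,5,0,0,0,0,0],[45,5,0,0,0,0,0]]]'

```text
clock: 8.35
position: [584.6, 4.1, 51.0]
ee_rot: [-0.066, 0.998, 0.0, -0.0]
contact_force: [0.5, -0.2, 0.1]
gripper_width: 45.0
grasp_force: 0.0
```

Emit:
servo_tool --rows '[[[45,0,0,-15,0,0,0],[45,0,0,-40,0,0,0],[45,0,0,-80,0,0,0],[45,30,0,-120,0,0,0],[45,80,0,-150,0,0,0],[45,130,0,-170,0,0,0],[45,130,0,-170,0,0,0]]]'

```text
clock: 9.22
position: [453.9, -13.5, 224.6]
ee_rot: [-0.066, 0.998, 0.001, 0.003]
contact_force: [0.3, -0.8, 0.9]
gripper_width: 45.2
grasp_force: 0.0
```

```bash
python3 - <<'E'
from bench import arm
from h import *
s=arm.read_state();print(s["position"],s["contact_force"],s["gripper_width"])
a=arm.get_image("scene")[:,:,::-1];b=arm.get_image("side")[:,:,::-1]
cv2.imwrite("pics/c5.png",np.hstack([cv2.resize(a[200:350,320:470],(400,400),interpolation=2),cv2.resize(b[120:270,330:480],(400,400),interpolation=2)]))
E
```

```text
[453.92902871 -13.45612518 224.62137092] [ 0.33653143 -0.84614039  0.89101147] 45.23056674322172
```

View pics/c5.png

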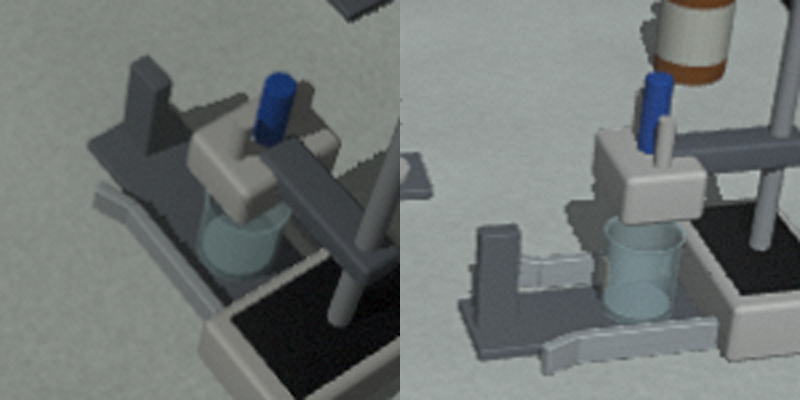

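```bash
python3 - <<'E'
from bench import arm
from h import *
A=arm.camera_params("scene");B=arm.camera_params("side")
X,e=tri(A,(376.6,224.8),B,(367.1,206.6));print(X,e)
f=np.array([.9914,.133]);l=np.array([-f[1],f[0]])
d=np.array([686.5,18])-X[:2];print("seat from tab",d@f,d@l)
print("slab near edge",[onz(B,(330+x*.375,120+y*.375),10).round(1) for x,y in [(78,347),(143,343)]],"rim",onz(B,(421.5,207.4),76))
E
```

```text
[579.15093221   2.5324986   90.1088799 ] 5.95278853646284
seat from tab 108.48304349139194 1.057054868024182
slab near edge [array([565.6, -31. ,  10. ]), array([613.3, -28.6,  10. ])] rim [688.87388977  12.46385857  76.        ]
```

The picture shows the sled flat in the bay against the stop and the gripper clear. The tab top is at (579,2.5,90), which puts the beaker within about 4 mm of the seat.

```bash
python3 -c "
from bench import arm
print(arm.job_done())"
```

```text
the job is handed in; nothing more can be done
None
```

The beaker sled is in the bay against the stop, measured to put the beaker within about 4 mm of the point under the electrode. It is released and lying flat, I kept the arm well clear of the cylinder sled, and the job is handed in with no verdict returned.

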